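# Swap the grit jars behind the crock

## Robot

A 6-joint arm with a two-finger parallel gripper is mounted at the origin on the work surface. World frame = base frame: x ahead of the robot, y to its left, z up, the work surface at z = 0. Lengths are in mm, angles in degrees, forces in N, time in s.
With the tool pointing down it reaches from about 350 to 925 mm from the base axis. Payload 6.4 kg.
Tool frame: the origin (TCP) lies at the very end of the fingers, on their centre line; the grasp point (between the pads) lies 19 mm behind it; z points along the fingers, y is the line along which they close (so a half turn about z gives the same grasp; the last joint's range is limited). The gripper opens to 94 mm and grips with 3 to 60 N. Pads are 16 mm wide; open, the fingers measure 119 mm over their backs; the gripper's body (75 mm by 177 mm) begins 78 mm behind the grasp point.
Start: joints at [-82.168, 14.043, 89.255, -0, 76.702, -9.975], TCP at [198.788, -618.868, 205.455] pointing down, gripper open.
Joint ranges: [-179.41, 179.41], [-58.25, 129.5], [7.25, 145.43], [-54.29, 234.29], [11.92, 165.04], [-157.13, 157.13]. Speed limits (degrees/s): [147.25, 147.25, 180, 180, 180, 180].

## Interface

Orientations are given as a 3x3 rotation matrix whose columns are the frame's x, y, z axes.
In Python, from bench import manip gives the robot as it stands.
- The arm moves only by the tool carry_out, never from a script. Its argument "motion" is a list of rows, each a list of 3 entries, a list of its own where there are three numbers: the shift along the tool's x, y, z in m, then the turn, a rotation vector about the tool's x, y, z in rad, then the closure, from 0 (fully open) to 1 (shut). In form: [[[x, y, z], [wx, wy, wz], grip], ...]. A call has 1 to 12 rows; each row is the pose to reach, as a shift and turn from the pose commanded when the call began, along the tool's axes at that moment; what a row does not reach only later rows make up. A row lasts 1/8 s, in which the tool goes at most 62.5 mm and 10.7 degrees, less where a joint would pass 70% of its speed; a pose out of reach is approached as far as the arm can. A call with a gripper value outside its range is refused whole. The fingers move at their own pace and stop on an object; the grip force is fixed at half the most. Time passes only in rows, so rows that repeat a pose let the fingers close. It gives the time, the measured TCP pose, the force, the opening and the grip force at its end, in the units of the state.
- manip.observe(): the state, without advancing time (a new reading comes with each control period).
- manip.grab_frame(name): name is "scene" or "top" or "wrist"; returns a dict with "frame" (400x640x3 uint8, red, green, blue), "fx", "fy", "cx", "cy" (pixels), "extrinsics" (4x4, takes a point from camera to world coordinates). Camera axes: x right, y down, z forward; pixel columns grow to the right and rows downward; lengths in mm; the calibration is good to about 2 mm. A picture is of the moment at which its call begins. There is no depth.
- manip.finish_job(): hands the job in; it is judged then, once.
The state is a dict: "time_s": time; "q": joint angles; "qvel": joint speeds; "joint_torque": joint torques, N m; "tcp_pos": TCP position; "ee_rot": TCP orientation; "wrist_force": force on the tool from outside, world axes, zero at the start; "torque": the same for the moment, N m; "gripper_width": finger opening in mm; "grip_force": force on a finger pad.
Only numpy, scipy, OpenCV 4.12 (cv2) and the standard library are available. Lean on these libraries where they do the work, as an engineer would, in place of code of your own. Each camera call takes 0.05 s, during which the arm holds its last target. There are 200 camera calls.

## Task

Change over the grit jars: move the stoneware crock and the white bottle aside onto the drip tray, then fetch the red jar from behind them and stand it in the middle of the scale's pan, and stand the blue jar in the middle of the black pad that the red jar has left. Then put the crock back in the middle of its cork pad and the bottle back in the middle of its green pad, everything upright and nothing tipped over on the way.

Things in the scene. Friction and masses are not known exactly. Their poses are not given: they have to be found in the camera images.
- crock: Stoneware crock, cream below and brown above, closed with a cork stopper (one rigid piece): round, body 66 mm wide up to 76 mm, shoulder drawn in to a straight neck 46 mm wide from 94 to 124 mm height (grip here), then a cork 36 mm wide up to 132 mm. About 450 g. Starts on the cork pad, in front of the red jar to one side. Origin: centre of the underside, z up.
- bottle: White plastic bottle with pale green band, closed with a green cap (one rigid piece): round, body 62 mm wide up to 82 mm, shoulder drawn in to a cap 40 mm wide from 101 mm height (grip here) up to the top at 133 mm. About 250 g. Starts on the green pad, in front of the red jar to the other side. Origin: centre of the underside, z up.
- red_jar: Red screw-lidded plastic grit jar, closed (one rigid piece), with a white paper band: round, 58 mm wide and 34 mm high below, then a lid 60 mm wide to the flat top at 52 mm. About 160 g. Origin: centre of the underside, z up. Starts on the black pad, behind the crock and the bottle, which stand so close and so much taller that the gripper's body cannot come down over it until they are gone.
- blue_jar: Blue screw-lidded plastic grit jar, closed (one rigid piece), with a white paper band: round, 58 mm wide and 34 mm high below, then a lid 60 mm wide to the flat top at 52 mm. About 160 g. Origin: centre of the underside, z up. Starts on the bare shelf, nearer to the robot than the others.
- back_pad: Black fixed round anti-slip pad, 78 mm across, 3 mm thick. Origin: centre of its underside, z up; the top is at 3 mm. The red jar stands on it at the start; the blue jar goes on it. The centres of the other two pads lie about 80 mm from its own.
- crock_pad: Cork-brown fixed round anti-slip pad, 78 mm across, 3 mm thick. Origin: centre of its underside, z up; the top is at 3 mm. Home of the crock, which stands on it at the start.
- bottle_pad: Green fixed round anti-slip pad, 78 mm across, 3 mm thick. Origin: centre of its underside, z up; the top is at 3 mm. Home of the bottle, which stands on it at the start.
- drip_tray: White plastic drip tray, fixed, empty: 250 mm along its x, 150 mm along its y, low rim 18 mm high, walls and floor 4 mm thick. On the left or the right of the shelf. Origin: centre of its underside; standing things rest at 4 mm. The crock and the bottle stand side by side in it along its x, e.g. at x = -60 and +60 mm.
- scale: Grey bench scale, fixed, with a round flat steel pan 120 mm across whose top is 36 mm above the shelf; grey base 150 mm along its y with a display towards its -x. On the other side of the shelf from the tray. Origin: on the shelf, straight below the centre of the pan, z up.
Not all that is in view belongs to the job. Several things have the shape of the red_jar; the one meant has the colours described above.

How it is judged:
By the outcome, as a careful person would: the job done as asked, in the order asked, and still so for the second after the job is handed in, with the robot touching nothing.
It also fails if it takes over 138 s, if anything falls off the work surface, if the arm or the gripper's body presses on something with over 40 N, if the wrist force passes 120 N, or if a joint passes its speed limit or range.

## Working session

There is one attempt and no reset: what is moved stays moved. The work goes in short steps, Python scripts to look and compute and a tool call to move; the robot and the scene stay as the last step left them, time stands still between calls to the robot, and variables do not carry over. Pictures are saved under pics/ and viewed, at most 14 in all, crops included, and the job is handed in when it is done.

Besides the shell and the picture viewer there is one more tool, called as name([rows], argument=value, ...), one row to a line, values as JSON. carry_out: Moves the arm, as the interface text tells. Its arguments: {"type":"object","properties":{"motion":{"type":"array","items":{"type":"array"}}},"required":["motion"]}

```bash
mkdir -p pics; ls
python3 - <<'E'
from bench import manip
import cv2,numpy as np
s=manip.observe(); print(s['time_s'],s['tcp_pos'],np.round(s['ee_rot'],3).tolist(),s['gripper_width'])
for n in ("top","scene"):
    f=manip.grab_frame(n); cv2.imwrite(f'pics/{n}0.png',f['frame'][:,:,::-1]); print(n,f['fx'],f['cx'],f['cy'],np.round(f['extrinsics'],3).tolist())
E
```

```text
pics
0.0 [ 198.70580328 -618.25884731  204.37317935] [[0.952, 0.306, -0.0], [0.306, -0.952, 0.002], [0.0, -0.002, -1.0]] 94.19306964322469
top 400.3250404391113 316.7910731338772 196.22972541087537 [[-0.186, -0.96, 0.209, 413.006], [-0.983, 0.18, -0.046, 24.577], [0.006, -0.214, -0.977, 854.596], [0.0, 0.0, 0.0, 1.0]]
scene 491.8411565452488 315.1420435757745 209.7350183769591 [[0.191, 0.652, -0.734, 1386.414], [0.981, -0.11, 0.157, -162.769], [0.022, -0.751, -0.66, 782.092], [0.0, 0.0, 0.0, 1.0]]
```

View pics/top0.png

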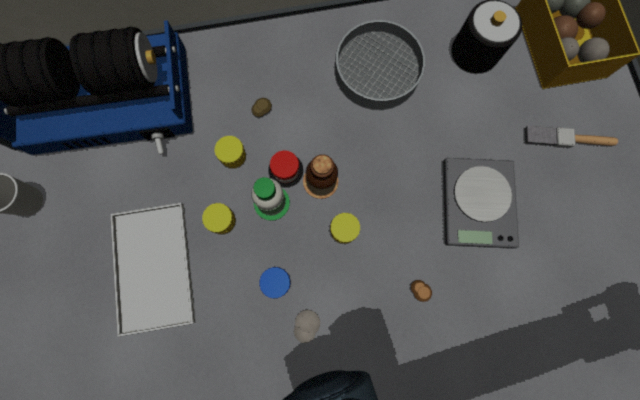

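View pics/scene0.png

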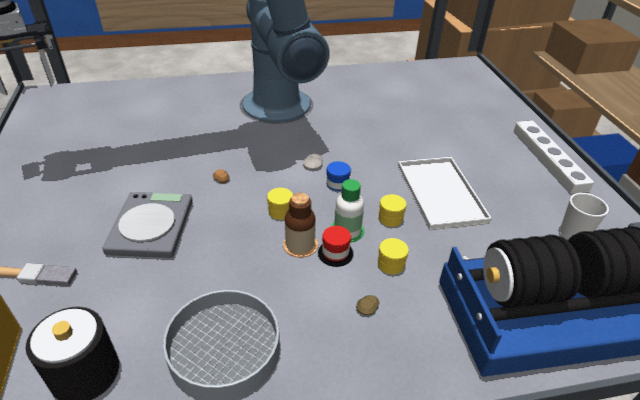

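Top view: the red jar is at about (285,166), the crock's cork at (322,163), the bottle's green cap at (264,188) and the blue jar at (275,282). The tray is centred near (152,268) and the scale pan near (483,193). Jars of the same shape: yellow at (229,150), (217,218) and (345,228), blue at (275,282), and red at (285,166). Only the last has a red lid and stands on the black pad behind the crock and bottle. I'll confirm that in a crop.

Run:
```python
import cv2,numpy as np
a=cv2.imread('pics/top0.png')[130:310,190:370]; b=cv2.imread('pics/scene0.png')[160:280,260:420]
a=cv2.resize(a,(400,400),interpolation=cv2.INTER_CUBIC); b=cv2.resize(b,(400,300),interpolation=cv2.INTER_CUBIC)
c=np.zeros((400,800,3),np.uint8); c[:,:400]=a; c[:300,400:]=b; cv2.imwrite('pics/crop0.png',c)
```

```text
(no output)
```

View pics/crop0.png

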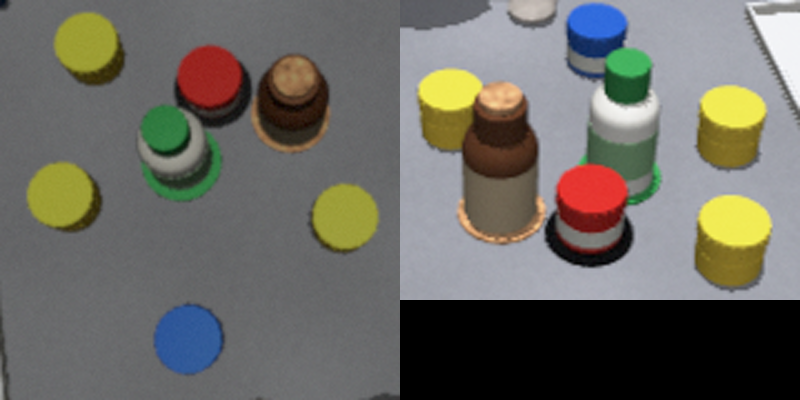

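The crop confirms it: red lid with white band on the black pad, with the crock and bottle in front. The yellow jars are plain decoys and the blue jar has a white band. Next I'll measure positions by matching silhouettes in both views.

```bash
cat > vis.py <<'E'
from bench import manip
import cv2,numpy as np
from scipy.optimize import least_squares
def grab(n):
    f=manip.grab_frame(n); f['inv']=np.linalg.inv(f['extrinsics']); f['hsv']=cv2.cvtColor(f['frame'],cv2.COLOR_RGB2HSV); return f
def proj(f,P):
    p=np.atleast_2d(P)@f['inv'][:3,:3].T+f['inv'][:3,3]
    return np.c_[f['fx']*p[:,0]/p[:,2]+f['cx'],f['fy']*p[:,1]/p[:,2]+f['cy']]
def ray(f,u,v,z):
    d=f['extrinsics'][:3,:3]@np.array([(u-f['cx'])/f['fx'],(v-f['cy'])/f['fy'],1]); o=f['extrinsics'][:3,3]
    return o+d*(z-o[2])/d[2]
def blobs(f,lo,hi,amin=40):
    h=f['hsv']; lo=np.array(lo);hi=np.array(hi)
    m=cv2.inRange(h,lo,hi) if lo[0]<=hi[0] else cv2.inRange(h,np.array([lo[0],*lo[1:]]),np.array([180,*hi[1:]]))|cv2.inRange(h,np.array([0,*lo[1:]]),hi)
    n,l,s,c=cv2.connectedComponentsWithStats(m)
    return [(s[i,4],c[i],l==i) for i in range(1,n) if s[i,4]>=amin]
t=np.linspace(0,2*np.pi,73)[:-1]
def outline(f,x,y,r,z0,z1):
    P=np.r_[np.c_[x+r*np.cos(t),y+r*np.sin(t),0*t+z0],np.c_[x+r*np.cos(t),y+r*np.sin(t),0*t+z1]]
    return cv2.convexHull(proj(f,P).astype(np.float32))
def cen(f,x,y,r,z0,z1):
    m=cv2.moments(outline(f,x,y,r,z0,z1)); return np.array([m['m10'],m['m01']])/m['m00']
def fit(obs,r,z0,z1):
    """obs: list of (frame, centroid)"""
    x0=ray(obs[0][0],*obs[0][1],(z0+z1)/2)[:2]
    s=least_squares(lambda p:np.concatenate([cen(f,*p,r,z0,z1)-c for f,c in obs]),x0,diff_step=1e-3)
    return s.x,s.fun
E
python3 - <<'E'
from vis import *
F={n:grab(n) for n in('top','scene')}
C={'red':((172,150,60),(8,255,255),30,37,55),'blue':((100,140,60),(125,255,255),30,34,52),'cap':((60,140,40),(85,255,255),20,104,136),'yel':((22,120,60),(38,255,255),30,0,52),'cork':((5,60,120),(18,170,255),18,127,135)}
for k,(lo,hi,r,z0,z1) in C.items():
    for n,f in F.items():
        for a,c,m in blobs(f,lo,hi):
            x,res=fit([(f,c)],r,z0,z1)
            ma=cv2.contourArea(outline(f,*x,r,z0,z1))
            if x[0]<800 and abs(x[1])<450: print(k,n,a,round(ma),np.round(c,1),np.round(x,1))
f=F['top']
for a,c,m in blobs(f,(0,0,140),(180,60,255),300):
    q=cv2.minAreaRect(np.argwhere(m)[:,::-1].astype(np.float32)); b=cv2.boxPoints(q)
    print('white',a,np.round(c,1),[np.round(ray(f,*p,18)[:2],0).tolist() for p in b], 'pan36',np.round(ray(f,*c,36)[:2],1))
E
```

```text
red top 640 687 [283.9 164.4] [665.9  42. ]
red scene 620 610 [336.1 238.7] [666.8  39. ]
blue top 728 766 [274.4 282.2] [431.1 101.1]
blue scene 414 411 [337.9 171.6] [432.2  97.2]
cap top 331 440 [264.2 187.8] [603.9  84.6]
cap top 174 433 [274.7 210.6] [557.2  72.2]
cap scene 324 390 [350.3 189.8] [599.7  81.6]
cap scene 42 484 [358.5 235.5] [738.3  63.1]
yel top 660 832 [229. 150.] [725.4 153.6]
yel top 730 849 [217.6 217.9] [582.2 197.3]
yel top 705 762 [344.5 227.5] [513.3 -57.7]
yel scene 606 756 [278.7 202.2] [505.3 -62.3]
yel scene 709 779 [391.6 210. ] [576.8 193.3]
yel scene 875 955 [392.1 255.6] [717.2 149.8]
cork top 232 299 [321.8 163.7] [627.7 -30.1]
cork top 130 306 [317.4 189.6] [580.  -12.6]
cork top 156 361 [422.1 290.5] [ 366.7 -159.9]
cork scene 135 182 [220.5 174.6] [ 515.2 -187.8]
cork scene 167 207 [299.6 198.2] [621.9 -32.2]
cork scene 192 278 [300.9 250. ] [767.6 -54.6]
white 1174 [495.9  21.3] [[991.0, -474.0], [972.0, -578.0], [874.0, -548.0], [893.0, -447.0]] pan36 [ 920.  -499.7]
white 2338 [483.1 193.4] [[600.0, -325.0], [578.0, -441.0], [466.0, -407.0], [487.0, -294.0]] pan36 [ 529.7 -358.3]
white 7925 [152.8 270. ] [[637.0, 418.0], [625.0, 273.0], [374.0, 279.0], [387.0, 415.0]] pan36 [500. 338.]
```

carry_out([
  [[0.02, -0.02, -0.05], [0, 0, 0.02], 0],
  [[0.06, -0.055, -0.08], [0, 0, 0.05], 0],
  [[0.1, -0.09, -0.1], [0, 0, 0.08], 0],
  [[0.145, -0.13, -0.12], [0, 0, 0.11], 0],
  [[0.19, -0.17, -0.13], [0, 0, 0.14], 0],
  [[0.23, -0.21, -0.14], [0, 0, 0.17], 0],
  [[0.27, -0.25, -0.145], [0, 0, 0.2], 0],
  [[0.31, -0.29, -0.145], [0, 0, 0.23], 0],
  [[0.35, -0.33, -0.145], [0, 0, 0.26], 0],
  [[0.39, -0.37, -0.145], [0, 0, 0.28], 0],
  [[0.43, -0.41, -0.145], [0, 0, 0.3], 0],
  [[0.47, -0.45, -0.145], [0, 0, 0.311], 0],
])

```text
time_s: 1.7
tcp_pos: [509.1, -44.8, 350.4]
ee_rot: [[1.0, -0.001, 0.0], [-0.001, -1.0, -0.0], [0.0, 0.0, -1.0]]
wrist_force: [1.1, -1.1, 0.4]
gripper_width: 93.8
grip_force: 0.0
```

Run:
```python
from vis import *
s=manip.observe(); print(s['time_s'],s['tcp_pos'])
f=grab('wrist'); cv2.imwrite('pics/w1.png',f['frame'][:,:,::-1]); print(f['fx'],np.round(f['extrinsics'],3).tolist())
print(proj(f,[[625,-31,135],[602,83,136],[666,40,55],[431,99,52]]).round())
```

```text
1.7 [509.1235402  -44.83181401 350.43943505]
283.94041965699324 [[-0.0, -0.967, -0.255, 583.506], [-1.0, 0.0, 0.0, -45.313], [-0.0, 0.255, -0.967, 529.38], [0.0, 0.0, 0.0, 1.0]]
[[310.  95.]
 [224. 114.]
 [265.  73.]
 [239. 218.]]
```

View pics/w1.png

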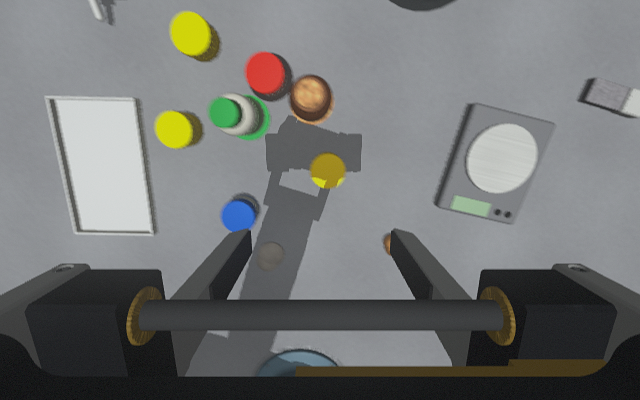

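The wrist view matches the predicted pixels: red (266,73), cork (311,97), cap (225,113), blue (238,215), tray around (105,165) and pan (502,158). Combining the views now.

Run:
```python
from vis import *
F={n:grab(n) for n in('top','scene','wrist')}
C={'red':((172,150,50),(8,255,255),30,37,55,(666,41)),'blue':((100,140,50),(125,255,255),30,34,52,(431,99)),'cap':((60,130,25),(85,255,255),20,104,136,(602,83)),'cork':((4,60,110),(20,180,255),18,127,135,(625,-31)),'pan':((0,0,150),(180,40,255),60,34,36,(530,-358))}
for k,(lo,hi,r,z0,z1,g) in C.items():
    obs=[]
    for n,f in F.items():
        for a,c,m in blobs(f,lo,hi,80):
            x,_=fit([(f,c)],r,z0,z1); ma=cv2.contourArea(outline(f,*x,r,z0,z1))
            if np.hypot(*(x-g))<20: print(k,n,a,round(ma),np.round(x,1)); obs.append((f,c))
    if obs: x,res=fit(obs,r,z0,z1); print('  ALL',k,x.round(1),res.round(1))
# tray corners at z=18 (outer rim)
for n,lo in (('top',110),('wrist',150),('scene',150)):
  f=F[n]
  for a,c,m in blobs(f,(0,0,lo),(180,60,255),1500):
    if np.hypot(*(ray(f,*c,10)[:2]-(505,345)))>50: continue
    h=cv2.convexHull(np.argwhere(m)[:,::-1].astype(np.int32)); e=cv2.approxPolyDP(h,8,True)[:,0]
    P=np.array([ray(f,*p,18)[:2] for p in e]); print('tray',n,a,P.round().tolist(),P.mean(0).round())
```

```text
red scene 619 610 [666.7  38.9]
red wrist 1277 1364 [665.7  39.8]
  ALL red [665.8  39.6] [ 0.2 -0.3  0.2 -0.1]
blue scene 414 411 [432.3  97.1]
blue wrist 826 981 [430.5 100.2]
  ALL blue [430.8  99.3] [ 0.7 -0.4  0.5 -0.1]
cap top 260 441 [603.9  88.4]
cap scene 329 390 [599.5  81.7]
cap wrist 692 930 [602.6  85.1]
  ALL cap [602.5  85.2] [ 1.8  0.4  1.9  0.7 -0.1  0.1]
cork scene 195 207 [623.2 -33.4]
cork wrist 861 645 [625.5 -32.8]
  ALL cork [625.2 -33. ] [0.3 0.6 0.2 0.3]
pan scene 1644 1609 [ 527.7 -362.3]
pan wrist 3794 3852 [ 530.3 -361.3]
  ALL pan [ 529.7 -361.6] [0.2 0.6 0.1 0.3]
```

carry_out([
  [[0.03, -0.04, 0.03], [0, 0, 0], 0],
  [[0.06, -0.085, 0.07], [0, 0, 0], 0],
  [[0.085, -0.12, 0.11], [0, 0, 0], 0],
  [[0.093, -0.129, 0.15], [0, 0, 0], 0],
  [[0.093, -0.129, 0.18], [0, 0, 0], 0],
  [[0.093, -0.129, 0.205], [0, 0, 0], 0],
  [[0.093, -0.129, 0.225], [0, 0, 0], 0],
  [[0.093, -0.129, 0.238], [0, 0, 0], 0],
  [[0.093, -0.129, 0.246], [0, 0, 0], 0],
  [[0.093, -0.129, 0.246], [0, 0, 0], 0],
])

```text
time_s: 3.15
tcp_pos: [601.7, 82.1, 104.4]
ee_rot: [[1.0, -0.0, -0.0], [-0.0, -1.0, -0.0], [-0.0, 0.0, -1.0]]
wrist_force: [0.2, -0.3, -0.2]
gripper_width: 93.9
grip_force: 0.0
```

Run:
```python
from vis import *
f=grab('wrist'); s=manip.observe(); print(s['tcp_pos'])
for a,c,m in blobs(f,(60,130,25),(85,255,255),200): print(a,c.round(),fit([(f,c)],20,104,136)[0].round(1))
for a,c,m in blobs(f,(4,60,110),(20,180,255),200): print('cork',a,c.round(),fit([(f,c)],18,127,135)[0].round(1))
cv2.imwrite('pics/w2.png',f['frame'][:,:,::-1])
P=[[45,97],[137,97],[157,235],[77,235]]
```

```text
[602.0835621   82.21112741 104.97322685]
621 [319. 182.] [647.3  82.3]
3295 [320. 260.] [598.2  82. ]
cork 901 [418. 165.] [656.4  29.9]
cork 3617 [521. 218.] [627.1 -30.4]
```

View pics/w2.png

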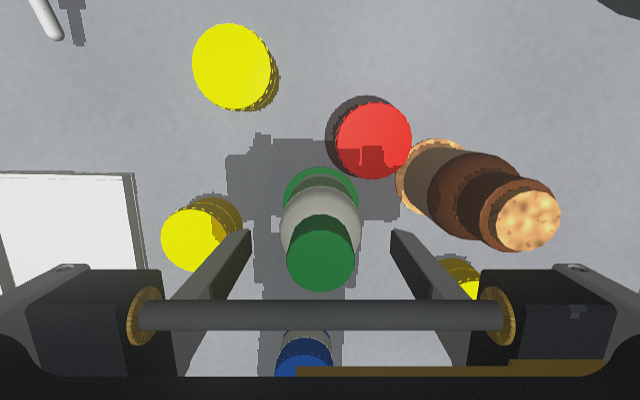

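The wrist view shows the cap (320,255) centred between the fingers, with the crock at (528,220) clear of them. Gripping the bottle and lifting it to the tray.

carry_out([
  [[0, 0, 0], [0, 0, 0], 0.3],
  [[0, 0, 0], [0, 0, 0], 0.6],
  [[0, 0, 0], [0, 0, 0], 1],
  [[0, 0, 0], [0, 0, 0], 1],
  [[0, 0, 0], [0, 0, 0], 1],
  [[0, 0, 0], [0, 0, 0], 1],
  [[0, 0, 0], [0, 0, 0], 1],
])

```text
time_s: 4.08
tcp_pos: [601.7, 82.3, 104.4]
ee_rot: [[1.0, -0.0, -0.0], [-0.0, -1.0, -0.0], [-0.0, 0.0, -1.0]]
wrist_force: [0.8, 0.1, -0.5]
gripper_width: 39.7
grip_force: 30.0
```

Run:
```python
from vis import *
f=grab('wrist'); s=manip.observe(); print(s['tcp_pos'],s['gripper_width'],s['grip_force'],s['wrist_force'])
# tray from first wrist picture pose not kept: use stored top0 picture
import json
im=cv2.imread('pics/top0.png'); g=dict(fx=400.325,fy=400.325,cx=316.791,cy=196.23)
E=np.eye(4);E[:3]=[[-0.186,-0.96,0.209,413.006],[-0.983,0.18,-0.046,24.577],[0.006,-0.214,-0.977,854.596]]
g['extrinsics']=E; h=cv2.cvtColor(im,cv2.COLOR_BGR2HSV); m=cv2.inRange(h,(0,0,110),(180,60,255)); m[:,:100]=0;m[:,210:]=0;m[:190]=0;m[345:]=0
k=cv2.approxPolyDP(cv2.convexHull(cv2.findNonZero(m)),6,True)[:,0]
P=np.array([ray(g,*p,18)[:2] for p in k]);print(k.tolist(),P.round().tolist(),P.mean(0))
w=cv2.imread('pics/w1.png')
g=dict(fx=283.94,fy=283.94,cx=f['cx'],cy=f['cy']);E=np.eye(4);E[:3]=[[0,-.967,-.255,583.506],[-1,0,0,-45.313],[0,.255,-.967,529.38]];g['extrinsics']=E
P=np.array([ray(g,*p,18)[:2] for p in [[45,97],[137,97],[157,235],[77,235]]]);print(P.round().tolist(),P.mean(0))
```

```text
[601.63849178  82.33272603 104.40807594] 39.124044861136326 29.999996423721313 [-0.83052398 -0.25646333 -0.23819305]
[[207, 333], [156, 344], [102, 342], [101, 190], [209, 204]] [[359.0, 251.0], [357.0, 353.0], [381.0, 457.0], [691.0, 437.0], [618.0, 214.0]] [481.04205444 342.28910094]
[[634.0, 422.0], [634.0, 266.0], [385.0, 269.0], [385.0, 422.0]] [509.75414181 344.57324897]
```

carry_out([
  [[0, 0, -0.005], [0, 0, 0], 1],
  [[0, 0, -0.02], [0, 0, 0], 1],
  [[0, 0, -0.045], [0, 0, 0], 1],
  [[0, 0, -0.07], [0, 0, 0], 1],
  [[0, 0, -0.09], [0, 0, 0], 1],
  [[-0.004, -0.008, -0.1], [0, 0, 0], 1],
  [[-0.013, -0.023, -0.1], [0, 0, 0], 1],
  [[-0.028, -0.048, -0.1], [0, 0, 0], 1],
  [[-0.043, -0.074, -0.1], [0, 0, 0], 1],
  [[-0.058, -0.1, -0.1], [0, 0, 0], 1],
  [[-0.073, -0.126, -0.1], [0, 0, 0], 1],
  [[-0.088, -0.152, -0.1], [0, 0, 0], 1],
])

```text
time_s: 5.62
tcp_pos: [511.5, 235.8, 203.0]
ee_rot: [[1.0, 0.001, -0.003], [0.001, -1.0, -0.0], [-0.003, 0.0, -1.0]]
wrist_force: [0.2, 0.2, -2.0]
gripper_width: 39.5
grip_force: 30.0
```

carry_out([
  [[-0.015, -0.026, 0], [0, 0, 0], 1],
  [[-0.03, -0.052, 0], [0, 0, 0], 1],
  [[-0.045, -0.078, 0], [0, 0, 0], 1],
  [[-0.056, -0.098, 0], [0, 0, 0], 1],
  [[-0.064, -0.11, 0], [0, 0, 0], 1],
  [[-0.064, -0.11, 0.015], [0, 0, 0], 1],
  [[-0.064, -0.11, 0.035], [0, 0, 0], 1],
  [[-0.064, -0.11, 0.055], [0, 0, 0], 1],
  [[-0.064, -0.11, 0.075], [0, 0, 0], 1],
  [[-0.064, -0.11, 0.085], [0, 0, 0], 1],
  [[-0.064, -0.11, 0.09], [0, 0, 0], 1],
  [[-0.064, -0.11, 0.09], [0, 0, 0], 1],
])

```text
time_s: 7.12
tcp_pos: [450.0, 344.4, 114.6]
ee_rot: [[1.0, -0.0, 0.0], [-0.0, -1.0, 0.0], [0.0, -0.0, -1.0]]
wrist_force: [0.1, 0.5, -1.2]
gripper_width: 39.6
grip_force: 30.0
```

carry_out([
  [[0, 0, 0.004], [0, 0, 0], 1],
  [[0, 0, 0.007], [0, 0, 0], 1],
  [[0, 0, 0.009], [0, 0, 0], 1],
  [[0, 0, 0.0092], [0, 0, 0], 1],
  [[0, 0, 0.0092], [0, 0, 0], 1],
])

```text
time_s: 7.75
tcp_pos: [449.9, 344.4, 105.4]
ee_rot: [[1.0, -0.0, 0.0], [-0.0, -1.0, 0.0], [0.0, -0.0, -1.0]]
wrist_force: [-0.2, -0.1, -1.1]
gripper_width: 39.8
grip_force: 30.0
```

carry_out([
  [[0, 0, 0.0005], [0, 0, 0], 0.8],
  [[0, 0, 0.0005], [0, 0, 0], 0.5],
  [[0, 0, 0.0005], [0, 0, 0], 0.2],
  [[0, 0, 0.0005], [0, 0, 0], 0],
  [[0, 0, 0.0005], [0, 0, 0], 0],
  [[0, 0, -0.02], [0, 0, 0], 0],
  [[0, 0, -0.06], [0, 0, 0], 0],
  [[0, 0, -0.11], [0, 0, 0], 0],
  [[0.02, 0.04, -0.12], [0, 0, 0], 0],
  [[0.045, 0.09, -0.12], [0, 0, 0], 0],
  [[0.07, 0.145, -0.12], [0, 0, 0], 0],
  [[0.095, 0.2, -0.12], [0, 0, 0], 0],
])

```text
time_s: 9.25
tcp_pos: [545.2, 142.6, 225.5]
ee_rot: [[1.0, 0.0, 0.001], [0.0, -1.0, 0.0], [0.001, -0.0, -1.0]]
wrist_force: [1.4, -0.4, -0.4]
gripper_width: 94.2
grip_force: 0.0
```

Run:
```python
from vis import *
f=grab('wrist'); s=manip.observe(); print(s['tcp_pos'],s['gripper_width'])
for a,c,m in blobs(f,(60,130,25),(85,255,255),200): print('green',a,c.round(),'pad',fit([(f,c)],39,0,3)[0].round(1),outline(f,*fit([(f,c)],39,0,3)[0],39,0,3).shape,round(cv2.contourArea(outline(f,*fit([(f,c)],39,0,3)[0],39,0,3))))
for a,c,m in blobs(f,(4,60,110),(20,180,255),200): print('cork',a,c.round(),fit([(f,c)],18,127,135)[0].round(1))
cv2.imwrite('pics/w3.png',f['frame'][:,:,::-1])
```

```text
[547.82844794 136.64411445 225.44282846] 94.15655386765839
green 2286 [366. 141.] pad [601.8  79.1] (74, 1, 2) 2559
cork 664 [436. 120.] [626.9  36.1]
cork 1395 [514. 120.] [626.9 -36. ]
```

View pics/w3.png

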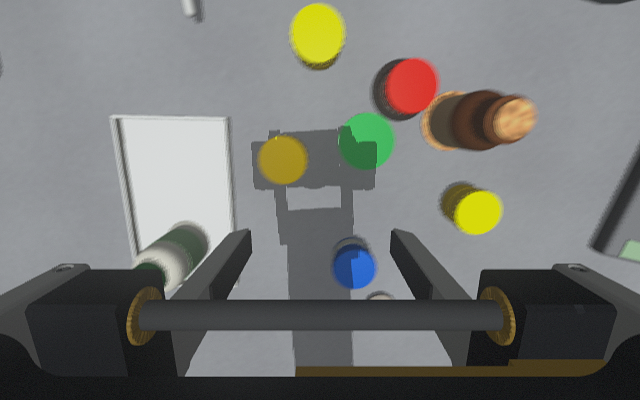

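carry_out([
  [[0.015, 0.04, 0], [0, 0, 0], 0],
  [[0.035, 0.085, 0], [0, 0, 0], 0],
  [[0.055, 0.125, 0.01], [0, 0, 0], 0],
  [[0.07, 0.155, 0.025], [0, 0, 0], 0],
  [[0.078, 0.17, 0.04], [0, 0, 0], 0],
  [[0.08, 0.176, 0.05], [0, 0, 0], 0],
  [[0.08, 0.176, 0.05], [0, 0, 0], 0],
  [[0.08, 0.176, 0.05], [0, 0, 0], 0],
])

```text
time_s: 10.3
tcp_pos: [624.7, -30.7, 175.9]
ee_rot: [[1.0, 0.001, 0.001], [0.001, -1.0, 0.0], [0.001, -0.0, -1.0]]
wrist_force: [-0.4, -0.4, -0.6]
gripper_width: 94.1
grip_force: 0.0
```

Run:
```python
from vis import *
f=grab('wrist'); s=manip.observe(); print(s['tcp_pos'],s['qvel'].round(1))
for a,c,m in blobs(f,(60,130,25),(85,255,255),200): x=fit([(f,c)],39,0,3)[0];print('green',a,c.round(),'pad',x.round(1),round(cv2.contourArea(outline(f,*x,39,0,3))))
for a,c,m in blobs(f,(4,60,110),(20,180,255),200): print('cork',a,c.round(),fit([(f,c)],18,127,135)[0].round(1))
g=grab('top')
for a,c,m in blobs(g,(60,130,25),(85,255,255),100): x=fit([(g,c)],39,0,3)[0];print('top green',a,c.round(),'pad',x.round(1),round(cv2.contourArea(outline(g,*x,39,0,3))))
```

```text
[624.835014   -30.81467182 176.08740197] [-0.1 -0.1 -0.1 -0.1 -0.  -0. ]
green 2523 [232. 206.] pad [600.4  83.3] 2817
cork 530 [319. 168.] [668.9 -30. ]
cork 1315 [322. 220.] [625.8 -32.5]
cork 215 [429. 361.] [ 484.1 -134.5]
top green 354 [262. 201.] pad [608.  102.7] 1001
top green 483 [131. 297.] pad [457.5 400.7] 1185
```

carry_out([
  [[0.001, 0.0015, 0.02], [0, 0, 0], 0],
  [[0.001, 0.0015, 0.045], [0, 0, 0], 0],
  [[0.001, 0.0015, 0.065], [0, 0, 0], 0],
  [[0.001, 0.0015, 0.077], [0, 0, 0], 0],
  [[0.001, 0.0015, 0.081], [0, 0, 0], 0],
  [[0.001, 0.0015, 0.081], [0, 0, 0], 0.3],
  [[0.001, 0.0015, 0.081], [0, 0, 0], 0.6],
  [[0.001, 0.0015, 0.081], [0, 0, 0], 1],
  [[0.001, 0.0015, 0.081], [0, 0, 0], 1],
  [[0.001, 0.0015, 0.081], [0, 0, 0], 1],
  [[0.001, 0.0015, 0.081], [0, 0, 0], 1],
  [[0.001, 0.0015, 0.081], [0, 0, 0], 1],
])

```text
time_s: 11.9
tcp_pos: [626.0, -32.8, 94.8]
ee_rot: [[1.0, -0.0, 0.001], [-0.0, -1.0, 0.001], [0.001, -0.001, -1.0]]
wrist_force: [-0.7, 3.2, 3.7]
gripper_width: 46.6
grip_force: 24.1
```

carry_out([
  [[0, 0, 0], [0, 0, 0], 1],
  [[0, 0, -0.006], [0, 0, 0], 1],
  [[0, 0, -0.02], [0, 0, 0], 1],
  [[0, 0, -0.04], [0, 0, 0], 1],
  [[0, 0, -0.06], [0, 0, 0], 1],
  [[0, 0, -0.08], [0, 0, 0], 1],
  [[0, 0, -0.095], [0, 0, 0], 1],
  [[-0.001, -0.008, -0.1], [0, 0, 0], 1],
  [[-0.004, -0.025, -0.1], [0, 0, 0], 1],
  [[-0.008, -0.05, -0.1], [0, 0, 0], 1],
  [[-0.012, -0.08, -0.1], [0, 0, 0], 1],
  [[-0.016, -0.11, -0.1], [0, 0, 0], 1],
])

```text
time_s: 13.4
tcp_pos: [608.3, 78.9, 192.8]
ee_rot: [[1.0, 0.0, -0.003], [0.0, -1.0, 0.001], [-0.003, -0.001, -1.0]]
wrist_force: [0.6, 0.2, -3.9]
gripper_width: 46.2
grip_force: 40.2
```

carry_out([
  [[-0.004, -0.03, 0], [0, 0, 0], 1],
  [[-0.008, -0.06, 0], [0, 0, 0], 1],
  [[-0.012, -0.09, 0], [0, 0, 0], 1],
  [[-0.016, -0.12, 0], [0, 0, 0], 1],
  [[-0.02, -0.15, 0], [0, 0, 0], 1],
  [[-0.025, -0.18, 0], [0, 0, 0], 1],
  [[-0.03, -0.21, 0], [0, 0, 0], 1],
  [[-0.035, -0.235, 0], [0, 0, 0], 1],
  [[-0.038, -0.255, 0], [0, 0, 0], 1],
  [[-0.04, -0.267, 0], [0, 0, 0], 1],
  [[-0.04, -0.267, 0.005], [0, 0, 0], 1],
  [[-0.04, -0.267, 0.02], [0, 0, 0], 1],
])

```text
time_s: 14.9
tcp_pos: [570.5, 343.4, 174.4]
ee_rot: [[1.0, -0.001, 0.002], [-0.001, -1.0, 0.0], [0.002, -0.0, -1.0]]
wrist_force: [-0.9, -0.3, -3.7]
gripper_width: 45.8
grip_force: 39.4
```

carry_out([
  [[0, 0, 0.02], [0, 0, 0], 1],
  [[0, 0, 0.04], [0, 0, 0], 1],
  [[0, 0, 0.055], [0, 0, 0], 1],
  [[0, 0, 0.065], [0, 0, 0], 1],
  [[0, 0, 0.07], [0, 0, 0], 1],
  [[0, 0, 0.07], [0, 0, 0], 1],
])

```text
time_s: 15.65
tcp_pos: [569.8, 343.9, 104.3]
ee_rot: [[1.0, -0.0, 0.0], [-0.0, -1.0, 0.0], [0.0, -0.0, -1.0]]
wrist_force: [0.2, 0.2, -4.8]
gripper_width: 45.7
grip_force: 39.4
```

carry_out([
  [[0, 0, 0.003], [0, 0, 0], 1],
  [[0, 0, 0.006], [0, 0, 0], 1],
  [[0, 0, 0.008], [0, 0, 0], 1],
  [[0, 0, 0.0087], [0, 0, 0], 1],
  [[0, 0, 0.0087], [0, 0, 0], 1],
])

```text
time_s: 16.27
tcp_pos: [570.1, 343.9, 96.7]
ee_rot: [[1.0, -0.0, 0.001], [-0.0, -1.0, 0.0], [0.001, -0.0, -1.0]]
wrist_force: [-3.2, -0.7, 4.1]
gripper_width: 46.0
grip_force: 39.9
```

carry_out([
  [[0, 0, 0.0085], [0, 0, 0], 0.8],
  [[0, 0, 0.0085], [0, 0, 0], 0.5],
  [[0, 0, 0.0085], [0, 0, 0], 0.2],
  [[0, 0, 0.0085], [0, 0, 0], 0],
  [[0, 0, 0.0085], [0, 0, 0], 0],
  [[0, 0, -0.02], [0, 0, 0], 0],
  [[0, 0, -0.06], [0, 0, 0], 0],
  [[0, 0, -0.1], [0, 0, 0], 0],
  [[0.01, 0.04, -0.11], [0, 0, 0], 0],
  [[0.025, 0.09, -0.11], [0, 0, 0], 0],
  [[0.04, 0.14, -0.11], [0, 0, 0], 0],
  [[0.055, 0.19, -0.11], [0, 0, 0], 0],
])

```text
time_s: 17.77
tcp_pos: [624.8, 152.4, 204.8]
ee_rot: [[1.0, 0.0, -0.001], [0.0, -1.0, 0.0], [-0.001, -0.0, -1.0]]
wrist_force: [0.6, 0.5, -0.5]
gripper_width: 93.8
grip_force: 0.0
```

carry_out([
  [[0.015, 0.04, 0], [0, 0, 0], 0],
  [[0.03, 0.075, 0], [0, 0, 0], 0],
  [[0.038, 0.1, 0.01], [0, 0, 0], 0],
  [[0.041, 0.114, 0.025], [0, 0, 0], 0],
  [[0.041, 0.114, 0.04], [0, 0, 0], 0],
  [[0.041, 0.114, 0.05], [0, 0, 0], 0],
  [[0.041, 0.114, 0.05], [0, 0, 0], 0],
  [[0.041, 0.114, 0.05], [0, 0, 0], 0],
])

```text
time_s: 18.77
tcp_pos: [665.9, 40.5, 156.1]
ee_rot: [[1.0, 0.001, 0.001], [0.001, -1.0, -0.0], [0.001, 0.0, -1.0]]
wrist_force: [0.7, 0.1, -0.3]
gripper_width: 94.3
grip_force: 0.0
```

Run:
```python
from vis import *
F={n:grab(n) for n in('wrist','top','scene')}; s=manip.observe(); print(s['tcp_pos'],s['gripper_width'])
f=F['wrist']
for n,f in F.items():
  for k,lo,hi,r,z0,z1 in [('red',(172,150,50),(8,255,255),30,37,55),('gpad',(60,130,25),(85,255,255),39,0,3),('cpad',(4,60,80),(22,200,255),39,0,3)]:
    for a,c,m in blobs(f,lo,hi,250):
      x=fit([(f,c)],r,z0,z1)[0]
      if 550<x[0]<720 and abs(x[1])<150: print(n,k,a,c.round(),x.round(1),round(cv2.contourArea(outline(f,*x,r,z0,z1))))
c=np.hstack([F['wrist']['frame'],F['scene']['frame']])[:,:,::-1]
cv2.imwrite('pics/w4.png',cv2.resize(np.vstack([F['wrist']['frame'][:260],F['scene']['frame'][100:390]]),(640,550))[:,:,::-1])
```

```text
[666.09731344  40.04173453 156.42183212] 93.85176266808003
wrist red 2609 [321. 202.] [665.4  39.5] 2739
wrist gpad 2636 [286. 243.] [599.4  83.1] 2852
wrist cpad 2709 [377. 220.] [629.6 -29.5] 3038
top cpad 858 [322. 181.] [627.9 -33.6] 967
scene red 618 [336. 239.] [666.6  38.8] 610
scene gpad 334 [351. 228.] [593.4  94.3] 644
scene cpad 713 [300. 244.] [626.1 -31.6] 722
```

View pics/w4.png

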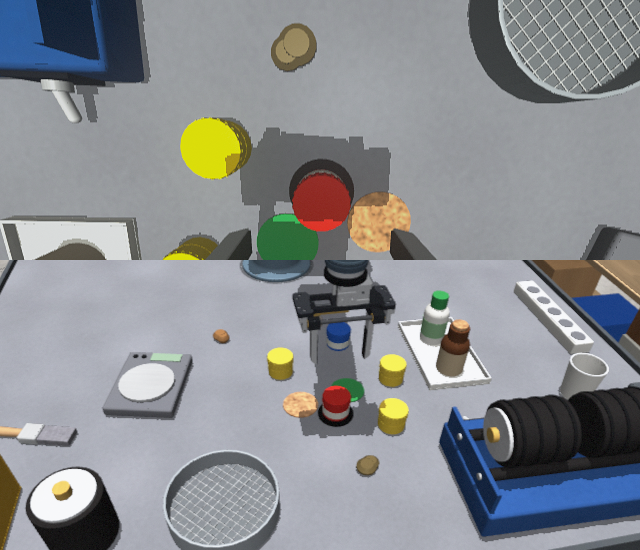

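Crock (453,350) and bottle (435,318) stand upright in the tray, and the red lid (321,202) is centred below the gripper. Grasping the red jar.

carry_out([
  [[0, 0, 0.03], [0, 0, 0], 0],
  [[0, 0, 0.07], [0, 0, 0], 0],
  [[0, 0, 0.1], [0, 0, 0], 0],
  [[0, 0, 0.12], [0, 0, 0], 0],
  [[0, 0, 0.129], [0, 0, 0], 0],
  [[0, 0, 0.129], [0, 0, 0], 0.2],
  [[0, 0, 0.129], [0, 0, 0], 0.5],
  [[0, 0, 0.129], [0, 0, 0], 1],
  [[0, 0, 0.129], [0, 0, 0], 1],
  [[0, 0, 0.129], [0, 0, 0], 1],
  [[0, 0, 0.129], [0, 0, 0], 1],
  [[0, 0, 0.129], [0, 0, 0], 1],
])

```text
time_s: 20.42
tcp_pos: [666.2, 39.8, 27.4]
ee_rot: [[1.0, -0.0, 0.001], [-0.0, -1.0, -0.0], [0.001, 0.0, -1.0]]
wrist_force: [-0.9, -0.6, 5.0]
gripper_width: 59.6
grip_force: 30.0
```

carry_out([
  [[0, 0, -0.006], [0, 0, 0], 1],
  [[0, 0, -0.025], [0, 0, 0], 1],
  [[0, 0, -0.055], [0, 0, 0], 1],
  [[0, 0, -0.085], [0, 0, 0], 1],
  [[0, 0, -0.11], [0, 0, 0], 1],
  [[-0.003, 0.01, -0.12], [0, 0, 0], 1],
  [[-0.01, 0.03, -0.12], [0, 0, 0], 1],
  [[-0.02, 0.06, -0.12], [0, 0, 0], 1],
  [[-0.03, 0.095, -0.12], [0, 0, 0], 1],
  [[-0.043, 0.13, -0.12], [0, 0, 0], 1],
  [[-0.055, 0.165, -0.12], [0, 0, 0], 1],
  [[-0.067, 0.2, -0.12], [0, 0, 0], 1],
])

```text
time_s: 21.92
tcp_pos: [596.3, -162.1, 144.7]
ee_rot: [[1.0, -0.001, -0.003], [-0.001, -1.0, 0.001], [-0.003, -0.001, -1.0]]
wrist_force: [0.9, -0.1, -1.7]
gripper_width: 59.2
grip_force: 30.0
```

carry_out([
  [[-0.012, 0.035, 0], [0, 0, 0], 1],
  [[-0.024, 0.07, 0], [0, 0, 0], 1],
  [[-0.036, 0.105, 0], [0, 0, 0], 1],
  [[-0.047, 0.135, 0], [0, 0, 0], 1],
  [[-0.057, 0.165, 0], [0, 0, 0], 1],
  [[-0.065, 0.187, 0], [0, 0, 0], 1],
  [[-0.07, 0.2, 0], [0, 0, 0], 1],
  [[-0.07, 0.201, 0], [0, 0, 0], 1],
  [[-0.07, 0.201, 0], [0, 0, 0], 1],
])

```text
time_s: 23.05
tcp_pos: [528.8, -360.5, 146.4]
ee_rot: [[1.0, 0.001, -0.0], [0.001, -1.0, 0.001], [-0.0, -0.001, -1.0]]
wrist_force: [0.4, -0.1, -1.1]
gripper_width: 59.6
grip_force: 30.0
```

```bash
cat >> vis.py <<'E'
def ell(f,m,z):
    """centre at height z of circle whose mask outline (convex hull) is rectified to the plane"""
    h=cv2.convexHull(cv2.findNonZero(m.astype(np.uint8)))[:,0]
    P=np.array([ray(f,*p,z)[:2] for p in h]); A=np.c_[2*P,np.ones(len(P))]
    s=np.linalg.lstsq(A,(P**2).sum(1),rcond=None)[0]; return s[:2].round(1),round(float(np.sqrt(s[2]+s[:2]@s[:2])),1)
E
python3 - <<'E'
from vis import *
s=manip.observe(); print(s['tcp_pos'],s['gripper_width'])
for n in('wrist','top','scene'):
  f=grab(n)
  for k,lo,hi,z,g in [('gpad',(60,110,20),(85,255,255),3,(600,83)),('cpad',(4,50,60),(22,210,255),3,(627,-31)),('bpad',(0,0,0),(180,255,32),3,(666,40)),('pan',(0,0,150),(180,40,255),36,(530,-361))]:
    for a,c,m in blobs(f,lo,hi,250):
      x=ray(f,*c,z)[:2]
      if np.hypot(*(x-g))<40: print(n,k,a,x.round(1),*ell(f,m,z))
  cv2.imwrite(f'pics/{n}5.png',f['frame'][:,:,::-1])
E
```

```text
[ 528.7665049  -360.49078074  146.38554004] 59.582086666163676
wrist cpad 3286 [626.8 -41.1] [627.4 -33.4] 39.3
top gpad 958 [600.1  84.5] [600.7  84.2] 38.1
top cpad 989 [627.5 -29.2] [628.  -29.2] 39.3
top bpad 823 [666.8  41.8] [667.1  41.7] 36.2
scene gpad 628 [601.2  81.2] [600.3  81.1] 38.9
scene cpad 721 [628.3 -32.2] [627.1 -31.9] 39.6
scene bpad 677 [668.5  38.6] [667.8  38.8] 37.4
```

View pics/wrist5.png

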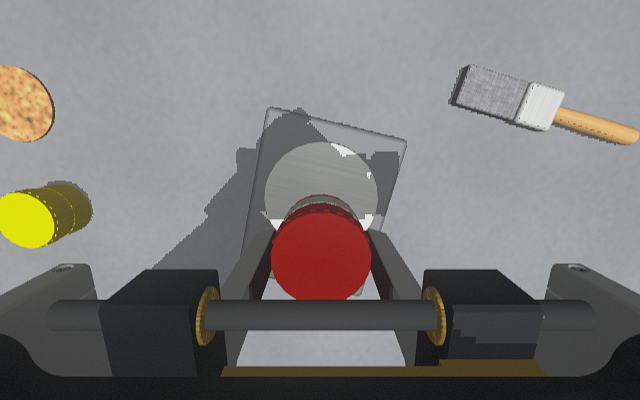

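The red jar (321,255) is held level over the pan. The pan's visible edge spans columns 264–378 (mid 321), with its far edge at row 141. I'll check that edge numerically.

Run:
```python
from vis import *
f=grab('wrist'); P=np.array([ray(f,*p,36)[:2] for p in [(321,141.5),(264,190),(378,190),(285,152),(357,152)]]); print(P.round(1).tolist())
A=np.c_[2*P,np.ones(5)]; s=np.linalg.lstsq(A,(P**2).sum(1),rcond=None)[0]; print(s[:2],np.sqrt(s[2]+s[:2]@s[:2]))
```

```text
[[590.4, -361.1], [540.9, -301.8], [541.0, -420.6], [580.0, -324.9], [580.1, -397.4]]
[ 531.03116186 -361.18966257] 60.33361244806877
```

carry_out([
  [[0.0005, 0, 0.015], [0, 0, 0], 1],
  [[0.0005, 0, 0.035], [0, 0, 0], 1],
  [[0.0005, 0, 0.055], [0, 0, 0], 1],
  [[0.0005, 0, 0.07], [0, 0, 0], 1],
  [[0.0005, 0, 0.078], [0, 0, 0], 1],
  [[0.0005, 0, 0.08], [0, 0, 0], 1],
  [[0.0005, 0, 0.08], [0, 0, 0], 1],
])

```text
time_s: 24.12
tcp_pos: [529.4, -361.6, 67.1]
ee_rot: [[1.0, -0.0, 0.001], [-0.0, -1.0, -0.001], [0.001, 0.001, -1.0]]
wrist_force: [-0.7, 0.1, -1.9]
gripper_width: 59.4
grip_force: 30.0
```

carry_out([
  [[0.001, -0.0005, 0.003], [0, 0, 0], 1],
  [[0.001, -0.0005, 0.005], [0, 0, 0], 1],
  [[0.001, -0.0005, 0.0065], [0, 0, 0], 1],
  [[0.001, -0.0005, 0.007], [0, 0, 0], 1],
  [[0.001, -0.0005, 0.007], [0, 0, 0], 1],
])

```text
time_s: 24.75
tcp_pos: [530.1, -360.7, 60.4]
ee_rot: [[1.0, -0.0, -0.0], [-0.0, -1.0, 0.0], [-0.0, -0.0, -1.0]]
wrist_force: [-2.3, 2.8, 5.3]
gripper_width: 60.0
grip_force: 30.0
```

carry_out([
  [[0.001, -0.0005, 0.0065], [0, 0, 0], 0.7],
  [[0.001, -0.0005, 0.0065], [0, 0, 0], 0.4],
  [[0.001, -0.0005, 0.0065], [0, 0, 0], 0.1],
  [[0.001, -0.0005, 0.0065], [0, 0, 0], 0],
  [[0.001, -0.0005, 0.0065], [0, 0, 0], 0],
  [[0, 0, -0.02], [0, 0, 0], 0],
  [[0, 0, -0.06], [0, 0, 0], 0],
  [[0, 0, -0.1], [0, 0, 0], 0],
  [[-0.01, -0.04, -0.12], [0, 0, 0], 0],
  [[-0.02, -0.09, -0.12], [0, 0, 0], 0],
  [[-0.03, -0.14, -0.12], [0, 0, 0], 0],
  [[-0.04, -0.19, -0.12], [0, 0, 0], 0],
])

```text
time_s: 26.25
tcp_pos: [489.5, -169.2, 179.1]
ee_rot: [[1.0, -0.001, -0.0], [-0.001, -1.0, 0.0], [-0.0, -0.0, -1.0]]
wrist_force: [0.2, 0.0, -0.4]
gripper_width: 94.0
grip_force: 0.0
```

carry_out([
  [[-0.01, -0.05, 0], [0, 0, 0], 0],
  [[-0.02, -0.1, 0], [0, 0, 0], 0],
  [[-0.03, -0.15, 0], [0, 0, 0], 0],
  [[-0.04, -0.2, 0], [0, 0, 0], 0],
  [[-0.05, -0.235, 0], [0, 0, 0], 0],
  [[-0.056, -0.26, 0], [0, 0, 0], 0],
  [[-0.059, -0.27, 0.01], [0, 0, 0], 0],
  [[-0.059, -0.27, 0.025], [0, 0, 0], 0],
  [[-0.059, -0.27, 0.03], [0, 0, 0], 0],
  [[-0.059, -0.27, 0.03], [0, 0, 0], 0],
])

```text
time_s: 27.5
tcp_pos: [430.9, 98.6, 148.7]
ee_rot: [[1.0, -0.002, -0.002], [-0.002, -1.0, -0.0], [-0.002, 0.0, -1.0]]
wrist_force: [0.3, 0.4, 0.4]
gripper_width: 94.0
grip_force: 0.0
```

Run:
```python
from vis import *
s=manip.observe(); print(s['tcp_pos'],s['gripper_width'])
F={n:grab(n) for n in('wrist','top','scene')}
for n,f in F.items():
  for k,lo,hi,r,z0,z1,g in [('red',(172,150,50),(8,255,255),30,70,88,(530,-361)),('blue',(100,140,50),(125,255,255),30,34,52,(431,99))]:
    for a,c,m in blobs(f,lo,hi,250):
      x=fit([(f,c)],r,z0,z1)[0]
      if np.hypot(*(x-g))<30: print(n,k,a,x.round(1),round(cv2.contourArea(outline(f,*x,r,z0,z1))))
cv2.imwrite('pics/w6.png',cv2.resize(np.vstack([F['wrist']['frame'][150:400],F['scene']['frame'][80:300]]),(640,470))[:,:,::-1])
```

```text
[430.93725869  98.62066603 148.70173564] 93.98091060096219
wrist blue 2696 [430.6  98.9] 2823
top red 716 [ 530.1 -360.1] 823
scene red 610 [ 532.2 -361.3] 596
scene blue 432 [432.2  97.7] 411
```

View pics/w6.png

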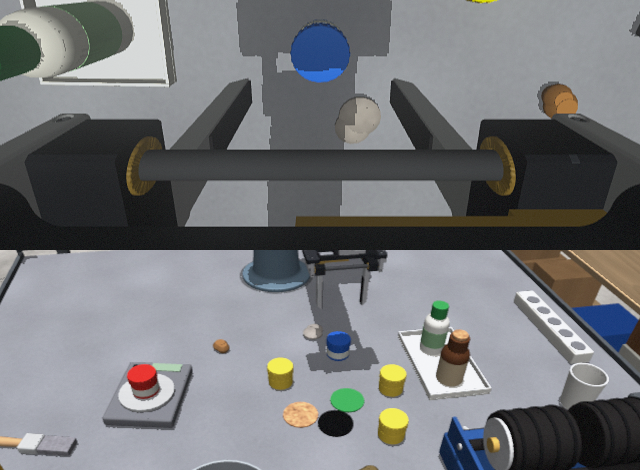

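The red jar stands upright in the middle of the pan (143,380). The blue lid (320,203 in the full frame) lies midway between the fingers, and the pebble is clear of them.

carry_out([
  [[0, 0, 0.03], [0, 0, 0], 0],
  [[0, 0, 0.07], [0, 0, 0], 0],
  [[0, 0, 0.1], [0, 0, 0], 0],
  [[0, 0, 0.118], [0, 0, 0], 0],
  [[0, 0, 0.1247], [0, 0, 0], 0],
  [[0, 0, 0.1247], [0, 0, 0], 0.2],
  [[0, 0, 0.1247], [0, 0, 0], 0.5],
  [[0, 0, 0.1247], [0, 0, 0], 1],
  [[0, 0, 0.1247], [0, 0, 0], 1],
  [[0, 0, 0.1247], [0, 0, 0], 1],
  [[0, 0, 0.1247], [0, 0, 0], 1],
  [[0, 0, 0.1247], [0, 0, 0], 1],
])

```text
time_s: 29.15
tcp_pos: [431.7, 99.3, 25.4]
ee_rot: [[1.0, -0.0, 0.001], [-0.0, -1.0, -0.0], [0.001, 0.0, -1.0]]
wrist_force: [-2.0, 0.1, 5.5]
gripper_width: 59.5
grip_force: 30.0
```

carry_out([
  [[0, 0, -0.006], [0, 0, 0], 1],
  [[0, 0, -0.025], [0, 0, 0], 1],
  [[0, 0, -0.055], [0, 0, 0], 1],
  [[0, 0, -0.08], [0, 0, 0], 1],
  [[0.008, 0.002, -0.1], [0, 0, 0], 1],
  [[0.028, 0.007, -0.1], [0, 0, 0], 1],
  [[0.056, 0.014, -0.1], [0, 0, 0], 1],
  [[0.088, 0.022, -0.1], [0, 0, 0], 1],
  [[0.12, 0.03, -0.1], [0, 0, 0], 1],
  [[0.152, 0.038, -0.1], [0, 0, 0], 1],
  [[0.184, 0.046, -0.1], [0, 0, 0], 1],
  [[0.21, 0.0525, -0.1], [0, 0, 0], 1],
])

```text
time_s: 30.65
tcp_pos: [641.7, 46.5, 124.1]
ee_rot: [[1.0, -0.0, -0.001], [-0.0, -1.0, 0.0], [-0.001, -0.0, -1.0]]
wrist_force: [-1.5, -0.4, -1.8]
gripper_width: 59.3
grip_force: 30.0
```

carry_out([
  [[0.015, 0.004, 0], [0, 0, 0], 1],
  [[0.023, 0.006, 0], [0, 0, 0], 1],
  [[0.026, 0.0065, 0.005], [0, 0, 0], 1],
  [[0.026, 0.0065, 0.02], [0, 0, 0], 1],
  [[0.026, 0.0065, 0.04], [0, 0, 0], 1],
  [[0.026, 0.0065, 0.06], [0, 0, 0], 1],
  [[0.026, 0.0065, 0.072], [0, 0, 0], 1],
  [[0.026, 0.0065, 0.08], [0, 0, 0], 1],
  [[0.026, 0.0065, 0.08], [0, 0, 0], 1],
  [[0.026, 0.0065, 0.08], [0, 0, 0], 1],
])

```text
time_s: 31.9
tcp_pos: [667.8, 40.2, 45.7]
ee_rot: [[1.0, -0.0, 0.001], [-0.0, -1.0, -0.0], [0.001, 0.0, -1.0]]
wrist_force: [-0.5, -0.1, -1.2]
gripper_width: 59.3
grip_force: 30.0
```

Run:
```python
from vis import *
f=grab('wrist'); s=manip.observe(); print(s['tcp_pos'],s['gripper_width'],s['wrist_force'].round(1))
cv2.imwrite('pics/w7.png',f['frame'][:,:,::-1])
for k,lo,hi,z,g in [('gpad',(60,110,20),(85,255,255),3,(600,83)),('cpad',(4,50,60),(22,210,255),3,(627,-31))]:
    for a,c,m in blobs(f,lo,hi,250):
      x=ray(f,*c,z)[:2]
      if np.hypot(*(x-g))<40: print(k,a,x.round(1),*ell(f,m,z))
```

```text
[667.8790956   40.20367863  45.79966989] 59.410995123843854 [-0.7 -0.1 -1.1]
gpad 469 [604.8  80.1] [606.7  76. ] 18.1
cpad 2295 [644.7 -42.2] [634.  -33.7] 34.2
cpad 250 [608.8  -4.6] [613.1 -12.8] 15.7
```

View pics/w7.png

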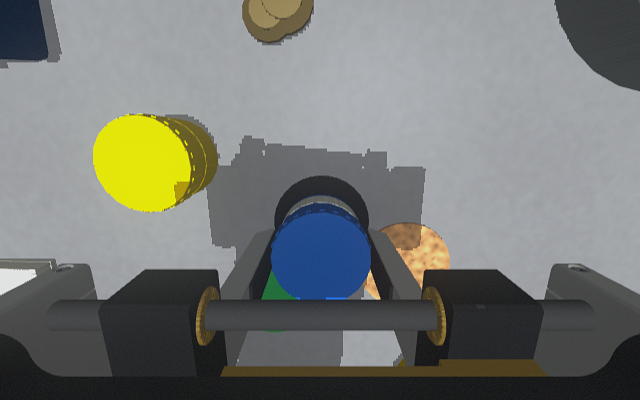

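The blue jar is held over the black pad, whose edge spans columns 275–369 with its far edge at row 176. I'll check the pad centre from that edge.

Run:
```python
from vis import *
f=grab('wrist'); m=(f['hsv'][:,:,2]<30); m[:170]=0; m[232:]=0; m[:,:268]=0; m[:,376:]=0
pts=[]
for u in range(285,362,4):
    r=np.flatnonzero(m[170:215,u]); 
    if len(r): pts.append((u+.5,170+r[0]))
for v in range(195,218,4):
    c=np.flatnonzero(m[v,268:376]); pts+= [(268+c[0],v+.5),(269+c[-1],v+.5)]
P=np.array([ray(f,*p,3)[:2] for p in pts]);A=np.c_[2*P,np.ones(len(P))]; s=np.linalg.lstsq(A,(P**2).sum(1),rcond=None)[0]; print(len(P),s[:2],np.sqrt(s[2]+s[:2]@s[:2]))
b=[(a,c) for a,c,_ in blobs(f,(100,140,30),(125,255,255),1000)]; print(b,[fit([(f,c)],30,34+20.4,52+20.4)[0] for a,c in b])
```

```text
Traceback (most recent call last):
IndexError: index 0 is out of bounds for axis 0 with size 0
```

Run:
```python
from vis import *
f=grab('wrist'); V=f['hsv'][:,:,2]; print(V[170:200:3,322],V[205,268:300:3])
th=(int(V[186,322])+int(V[172,322]))/2
m=V<th
pts=[]
for u in range(285,362,4):
    r=np.flatnonzero(m[160:215,u]); 
    if len(r): pts.append((u+.5,160+r[0]))
P=np.array([ray(f,*p,3)[:2] for p in pts]);print(th,P.round(1).tolist())
# fixed radius
s=least_squares(lambda c:np.hypot(*(P-c).T)-39,(667,40),loss='soft_l1');print(s.x,np.abs(s.fun).max())
```

```text
[110 111  50  50  48  48  45  47  62  95] [105 105 108  71  43  42  46  44  50  96  91]
79.0 [[692.9, 67.8], [696.1, 64.5], [698.5, 61.3], [701.0, 58.1], [702.6, 54.9], [703.4, 51.7], [705.0, 48.5], [705.0, 45.4], [705.8, 42.2], [705.8, 39.0], [705.8, 35.9], [705.8, 32.7], [705.0, 29.6], [704.2, 26.4], [702.6, 23.2], [701.0, 20.0], [698.5, 16.8], [696.1, 13.5], [692.9, 10.3], [688.7, 6.9]]
[666.82739904  38.97170517] 0.4269876810609219
```

carry_out([
  [[-0.0005, 0.0005, 0.005], [0, 0, 0], 1],
  [[-0.0005, 0.0005, 0.01], [0, 0, 0], 1],
  [[-0.0005, 0.0005, 0.014], [0, 0, 0], 1],
  [[-0.0005, 0.0005, 0.0165], [0, 0, 0], 1],
  [[-0.0005, 0.0005, 0.0175], [0, 0, 0], 1],
  [[-0.0005, 0.0005, 0.0175], [0, 0, 0], 1],
])

```text
time_s: 32.8
tcp_pos: [666.5, 39.9, 28.5]
ee_rot: [[1.0, 0.0, -0.001], [0.0, -1.0, -0.0], [-0.001, 0.0, -1.0]]
wrist_force: [-4.8, -0.3, 6.7]
gripper_width: 59.4
grip_force: 30.0
```

carry_out([
  [[0, 0, -0.0005], [0, 0, 0], 0.7],
  [[0, 0, -0.0005], [0, 0, 0], 0.4],
  [[0, 0, -0.0005], [0, 0, 0], 0.1],
  [[0, 0, -0.0005], [0, 0, 0], 0],
  [[0, 0, -0.0005], [0, 0, 0], 0],
  [[0, 0, -0.02], [0, 0, 0], 0],
  [[0, 0, -0.06], [0, 0, 0], 0],
  [[0, 0, -0.11], [0, 0, 0], 0],
  [[0, 0, -0.15], [0, 0, 0], 0],
  [[-0.01, -0.03, -0.172], [0, 0, 0], 0],
  [[-0.025, -0.08, -0.172], [0, 0, 0], 0],
  [[-0.04, -0.13, -0.172], [0, 0, 0], 0],
])

```text
time_s: 34.3
tcp_pos: [626.9, 170.9, 201.7]
ee_rot: [[1.0, -0.001, 0.003], [-0.001, -1.0, 0.0], [0.003, -0.0, -1.0]]
wrist_force: [1.0, -0.1, -0.2]
gripper_width: 94.2
grip_force: 0.0
```

carry_out([
  [[-0.015, -0.05, 0], [0, 0, 0], 0],
  [[-0.03, -0.1, 0], [0, 0, 0], 0],
  [[-0.045, -0.14, 0], [0, 0, 0], 0],
  [[-0.054, -0.165, 0], [0, 0, 0], 0],
  [[-0.057, -0.174, 0], [0, 0, 0], 0],
  [[-0.057, -0.174, 0], [0, 0, 0], 0],
  [[-0.057, -0.174, 0.02], [0, 0, 0], 0],
  [[-0.057, -0.174, 0.03], [0, 0, 0], 0],
  [[-0.057, -0.174, 0.03], [0, 0, 0], 0],
])

```text
time_s: 35.42
tcp_pos: [568.9, 342.7, 167.0]
ee_rot: [[1.0, -0.001, -0.004], [-0.001, -1.0, -0.001], [-0.004, 0.001, -1.0]]
wrist_force: [0.9, 0.4, -0.1]
gripper_width: 94.0
grip_force: 0.0
```

Run:
```python
from vis import *
s=manip.observe(); print(s['tcp_pos'],s['gripper_width'])
F={n:grab(n) for n in('wrist','top','scene')}
for n,f in F.items():
  for k,lo,hi,z,g in [('gpad',(60,110,20),(85,255,255),3,(600,83)),('cpad',(4,50,60),(22,210,255),3,(627,-31)),('bpad',(0,0,0),(180,255,45),3,(666,40))]:
    for a,c,m in blobs(f,lo,hi,150):
      x=ray(f,*c,z)[:2]
      if np.hypot(*(x-g))<40: print(n,k,a,*ell(f,m,z))
  for k,lo,hi,r,z0,z1,g in [('cork',(4,60,110),(20,180,255),18,128,136,(570,344)),('blue',(100,140,50),(125,255,255),30,37,55,(667,40))]:
    for a,c,m in blobs(f,lo,hi,100):
      x=fit([(f,c)],r,z0,z1)[0]
      if np.hypot(*(x-g))<30: print(n,k,a,x.round(1),round(cv2.contourArea(outline(f,*x,r,z0,z1))))
cv2.imwrite('pics/w8.png',cv2.resize(np.vstack([F['wrist']['frame'],F['scene']['frame'][80:300]]),(640,600))[:,:,::-1])
```

```text
[568.94072085 342.70741553 167.02562496] 93.99095114253402
wrist gpad 3284 [600.7  82.8] 38.9
wrist cpad 1312 [618.9 -22.5] 30.5
wrist bpad 1184 [667.1  41.8] 38.5
wrist cork 1383 [570.1 343.7] 1681
wrist blue 3054 [664.2  50.4] 4094
top gpad 955 [600.7  84.1] 38.1
top cpad 990 [628.  -29.1] 39.3
top bpad 232 [666.   41.7] 36.8
top blue 649 [665.8  41.7] 687
scene gpad 372 [599.7  82. ] 38.4
scene cpad 721 [627.2 -31.9] 39.6
scene bpad 229 [668.1  38.6] 37.5
scene cork 127 [566.9 345.6] 166
scene blue 620 [667.1  38.8] 610
```

View pics/w8.png

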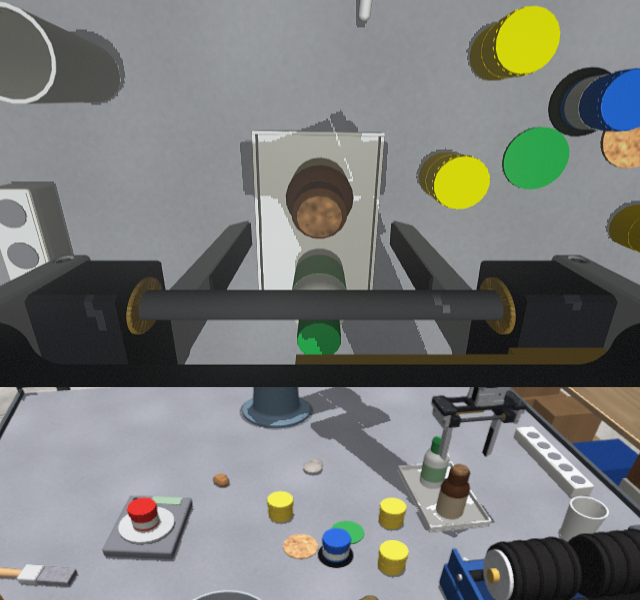

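The blue jar is on the black pad (336,545), the red jar on the pan (143,515), and the cork (319,215) lies between the fingers. Picking up the crock.

carry_out([
  [[0.001, -0.001, 0.02], [0, 0, 0], 0],
  [[0.001, -0.001, 0.04], [0, 0, 0], 0],
  [[0.001, -0.001, 0.06], [0, 0, 0], 0],
  [[0.001, -0.001, 0.068], [0, 0, 0], 0],
  [[0.001, -0.001, 0.07], [0, 0, 0], 0],
  [[0.001, -0.001, 0.07], [0, 0, 0], 0.3],
  [[0.001, -0.001, 0.07], [0, 0, 0], 0.6],
  [[0.001, -0.001, 0.07], [0, 0, 0], 1],
  [[0.001, -0.001, 0.07], [0, 0, 0], 1],
  [[0.001, -0.001, 0.07], [0, 0, 0], 1],
  [[0.001, -0.001, 0.07], [0, 0, 0], 1],
  [[0.001, -0.001, 0.07], [0, 0, 0], 1],
])

```text
time_s: 37.08
tcp_pos: [570.8, 344.6, 99.5]
ee_rot: [[1.0, -0.0, 0.0], [-0.0, -1.0, -0.0], [0.0, 0.0, -1.0]]
wrist_force: [0.1, -1.7, 0.4]
gripper_width: 45.3
grip_force: 30.0
```

carry_out([
  [[0, 0, -0.006], [0, 0, 0], 1],
  [[0, 0, -0.02], [0, 0, 0], 1],
  [[0, 0, -0.04], [0, 0, 0], 1],
  [[0, 0, -0.06], [0, 0, 0], 1],
  [[0, 0, -0.08], [0, 0, 0], 1],
  [[0, 0, -0.095], [0, 0, 0], 1],
  [[0.001, 0.008, -0.1], [0, 0, 0], 1],
  [[0.004, 0.025, -0.1], [0, 0, 0], 1],
  [[0.008, 0.05, -0.1], [0, 0, 0], 1],
  [[0.012, 0.08, -0.1], [0, 0, 0], 1],
  [[0.017, 0.11, -0.1], [0, 0, 0], 1],
  [[0.022, 0.14, -0.1], [0, 0, 0], 1],
])

```text
time_s: 38.58
tcp_pos: [592.1, 202.4, 198.0]
ee_rot: [[1.0, -0.001, -0.002], [-0.001, -1.0, -0.001], [-0.002, 0.001, -1.0]]
wrist_force: [-0.2, 0.3, -5.2]
gripper_width: 45.3
grip_force: 30.0
```

carry_out([
  [[0.005, 0.03, 0], [0, 0, 0], 1],
  [[0.01, 0.06, 0], [0, 0, 0], 1],
  [[0.015, 0.09, 0], [0, 0, 0], 1],
  [[0.02, 0.12, 0], [0, 0, 0], 1],
  [[0.025, 0.15, 0], [0, 0, 0], 1],
  [[0.029, 0.18, 0], [0, 0, 0], 1],
  [[0.033, 0.207, 0], [0, 0, 0], 1],
  [[0.035, 0.225, 0], [0, 0, 0], 1],
  [[0.0355, 0.234, 0], [0, 0, 0], 1],
  [[0.0355, 0.2355, 0], [0, 0, 0], 1],
  [[0.0355, 0.2355, 0.01], [0, 0, 0], 1],
  [[0.0355, 0.2355, 0.03], [0, 0, 0], 1],
])

```text
time_s: 40.08
tcp_pos: [628.6, -30.0, 169.1]
ee_rot: [[1.0, 0.001, 0.002], [0.001, -1.0, -0.0], [0.002, 0.0, -1.0]]
wrist_force: [-0.4, 0.3, -5.3]
gripper_width: 45.4
grip_force: 30.0
```

carry_out([
  [[0, 0, 0.02], [0, 0, 0], 1],
  [[0, 0, 0.035], [0, 0, 0], 1],
  [[0, 0, 0.05], [0, 0, 0], 1],
  [[0, 0, 0.06], [0, 0, 0], 1],
  [[0, 0, 0.06], [0, 0, 0], 1],
  [[0, 0, 0.06], [0, 0, 0], 1],
])

```text
time_s: 40.83
tcp_pos: [628.7, -30.9, 110.1]
ee_rot: [[1.0, -0.0, 0.001], [-0.0, -1.0, -0.0], [0.001, 0.0, -1.0]]
wrist_force: [0.4, -0.1, -4.8]
gripper_width: 45.2
grip_force: 30.0
```

Lowering by 11.6 mm onto the pad.

carry_out([
  [[-0.0005, 0, 0.004], [0, 0, 0], 1],
  [[-0.0005, 0, 0.008], [0, 0, 0], 1],
  [[-0.0005, 0, 0.0105], [0, 0, 0], 1],
  [[-0.0005, 0, 0.0116], [0, 0, 0], 1],
  [[-0.0005, 0, 0.0116], [0, 0, 0], 1],
])

```text
time_s: 41.45
tcp_pos: [627.9, -30.7, 98.5]
ee_rot: [[1.0, -0.0, 0.0], [-0.0, -1.0, -0.0], [0.0, 0.0, -1.0]]
wrist_force: [-1.2, -0.0, 0.4]
gripper_width: 45.3
grip_force: 30.0
```

carry_out([
  [[0, 0, 0.0003], [0, 0, 0], 0.8],
  [[0, 0, 0.0003], [0, 0, 0], 0.5],
  [[0, 0, 0.0003], [0, 0, 0], 0.2],
  [[0, 0, 0.0003], [0, 0, 0], 0],
  [[0, 0, 0.0003], [0, 0, 0], 0],
  [[0, 0, -0.02], [0, 0, 0], 0],
  [[0, 0, -0.06], [0, 0, 0], 0],
  [[0, 0, -0.1], [0, 0, 0], 0],
  [[-0.015, -0.03, -0.11], [0, 0, 0], 0],
  [[-0.035, -0.075, -0.11], [0, 0, 0], 0],
  [[-0.055, -0.12, -0.11], [0, 0, 0], 0],
  [[-0.078, -0.165, -0.11], [0, 0, 0], 0],
])

```text
time_s: 42.95
tcp_pos: [549.5, 135.6, 209.6]
ee_rot: [[1.0, -0.001, 0.003], [-0.001, -1.0, 0.0], [0.003, -0.0, -1.0]]
wrist_force: [1.1, -0.3, -0.7]
gripper_width: 94.1
grip_force: 0.0
```

carry_out([
  [[-0.023, -0.05, 0], [0, 0, 0], 0],
  [[-0.046, -0.1, 0], [0, 0, 0], 0],
  [[-0.07, -0.15, 0], [0, 0, 0], 0],
  [[-0.088, -0.185, 0], [0, 0, 0], 0],
  [[-0.097, -0.204, 0], [0, 0, 0], 0],
  [[-0.1, -0.21, 0], [0, 0, 0], 0],
  [[-0.1, -0.21, 0.015], [0, 0, 0], 0],
  [[-0.1, -0.21, 0.03], [0, 0, 0], 0],
  [[-0.1, -0.21, 0.03], [0, 0, 0], 0],
  [[-0.1, -0.21, 0.03], [0, 0, 0], 0],
])

```text
time_s: 44.2
tcp_pos: [450.0, 343.9, 177.6]
ee_rot: [[1.0, -0.001, -0.0], [-0.001, -1.0, -0.0], [-0.0, 0.0, -1.0]]
wrist_force: [-0.6, -0.2, 0.8]
gripper_width: 93.7
grip_force: 0.0
```

Run:
```python
from vis import *
s=manip.observe(); print(s['tcp_pos'],s['gripper_width'])
F={n:grab(n) for n in('wrist','top','scene')}
f=F['wrist']
for a,c,m in blobs(f,(60,120,25),(85,255,255),300): print('green',a,c.round(),fit([(f,c)],20,105,137)[0].round(1))
cv2.imwrite('pics/w9.png',cv2.resize(np.vstack([F['wrist']['frame'],F['scene']['frame'][80:300]]),(640,600))[:,:,::-1])
```

```text
[449.99496481 343.85034728 177.55801722] 93.71260450211044
green 4061 [550.  57.] [574.3 172.7]
green 1614 [320. 221.] [447.5 344. ]
```

View pics/w9.png

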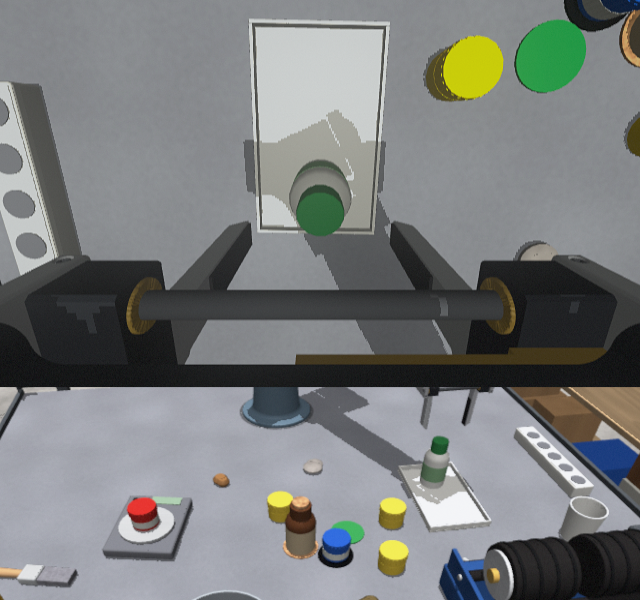

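Run:
```python
from vis import *
f=grab('wrist')
for a,c,m in blobs(f,(55,90,25),(90,255,255),300):
    if abs(c[0]-320)>20: continue
    r=np.argwhere(m); print(a,r.min(0),r.max(0))
    h=cv2.convexHull(cv2.findNonZero(m.astype(np.uint8)))[:,0].astype(float); h=h[h[:,1]>c[1]+5]
    h[:,1]+=1; h[:,0]+=.5
    P=np.array([ray(f,*p,137)[:2] for p in h]); s=least_squares(lambda q:np.hypot(*(P-q).T)-20,(448,344)); print(s.x,np.abs(s.fun).max())
    o=outline(f,*s.x,20,105,137)[:,0]; print(o.min(0),o.max(0))
```

```text
1671 [199 297] [243 343]
[451.24305396 343.89047352] 0.2871264341784183
[296.07047 188.92949] [345.10233 243.86316]
```

The bottle is at (320,215) in the tray, the crock stands on its cork pad (300,530), and the blue and red jars are in place. Gripping the bottle.

carry_out([
  [[0, 0, 0.02], [0, 0, 0], 0],
  [[0, 0, 0.04], [0, 0, 0], 0],
  [[0, 0, 0.06], [0, 0, 0], 0],
  [[0, 0, 0.07], [0, 0, 0], 0],
  [[0, 0, 0.0725], [0, 0, 0], 0],
  [[0, 0, 0.0725], [0, 0, 0], 0.3],
  [[0, 0, 0.0725], [0, 0, 0], 0.6],
  [[0, 0, 0.0725], [0, 0, 0], 1],
  [[0, 0, 0.0725], [0, 0, 0], 1],
  [[0, 0, 0.0725], [0, 0, 0], 1],
  [[0, 0, 0.0725], [0, 0, 0], 1],
  [[0, 0, 0.0725], [0, 0, 0], 1],
])

```text
time_s: 45.9
tcp_pos: [449.8, 344.3, 105.3]
ee_rot: [[1.0, -0.0, 0.0], [-0.0, -1.0, 0.0], [0.0, -0.0, -1.0]]
wrist_force: [0.8, 0.3, -0.2]
gripper_width: 39.5
grip_force: 30.0
```

carry_out([
  [[0, 0, -0.005], [0, 0, 0], 1],
  [[0, 0, -0.02], [0, 0, 0], 1],
  [[0, 0, -0.045], [0, 0, 0], 1],
  [[0, 0, -0.07], [0, 0, 0], 1],
  [[0, 0, -0.09], [0, 0, 0], 1],
  [[0.004, 0.007, -0.1], [0, 0, 0], 1],
  [[0.013, 0.023, -0.1], [0, 0, 0], 1],
  [[0.028, 0.048, -0.1], [0, 0, 0], 1],
  [[0.043, 0.074, -0.1], [0, 0, 0], 1],
  [[0.058, 0.1, -0.1], [0, 0, 0], 1],
  [[0.073, 0.126, -0.1], [0, 0, 0], 1],
  [[0.088, 0.152, -0.1], [0, 0, 0], 1],
])

```text
time_s: 47.4
tcp_pos: [537.7, 190.0, 203.8]
ee_rot: [[1.0, -0.001, -0.003], [-0.001, -1.0, -0.001], [-0.003, 0.001, -1.0]]
wrist_force: [0.7, -0.0, -2.1]
gripper_width: 39.6
grip_force: 30.0
```

carry_out([
  [[0.015, 0.026, 0], [0, 0, 0], 1],
  [[0.03, 0.052, 0], [0, 0, 0], 1],
  [[0.045, 0.078, 0], [0, 0, 0], 1],
  [[0.056, 0.098, 0], [0, 0, 0], 1],
  [[0.062, 0.108, 0], [0, 0, 0], 1],
  [[0.062, 0.1093, 0], [0, 0, 0], 1],
  [[0.062, 0.1093, 0.015], [0, 0, 0], 1],
  [[0.062, 0.1093, 0.035], [0, 0, 0], 1],
  [[0.062, 0.1093, 0.06], [0, 0, 0], 1],
  [[0.062, 0.1093, 0.08], [0, 0, 0], 1],
  [[0.062, 0.1093, 0.09], [0, 0, 0], 1],
  [[0.062, 0.1093, 0.09], [0, 0, 0], 1],
])

```text
time_s: 48.9
tcp_pos: [599.1, 83.2, 114.3]
ee_rot: [[1.0, -0.0, -0.002], [-0.0, -1.0, 0.0], [-0.002, -0.0, -1.0]]
wrist_force: [0.7, 0.1, -2.0]
gripper_width: 39.7
grip_force: 30.0
```

carry_out([
  [[0, 0, 0], [0, 0, 0], 1],
  [[0, 0, 0], [0, 0, 0], 1],
])

```text
time_s: 49.15
tcp_pos: [600.4, 82.9, 116.4]
ee_rot: [[1.0, -0.0, 0.002], [-0.0, -1.0, -0.0], [0.002, 0.0, -1.0]]
wrist_force: [0.8, 0.2, -1.4]
gripper_width: 39.6
grip_force: 30.0
```

carry_out([
  [[0, 0, 0.004], [0, 0, 0], 1],
  [[0, 0, 0.008], [0, 0, 0], 1],
  [[0, 0, 0.01], [0, 0, 0], 1],
  [[0, 0, 0.0112], [0, 0, 0], 1],
  [[0, 0, 0.0112], [0, 0, 0], 1],
])

```text
time_s: 49.78
tcp_pos: [599.9, 83.0, 104.3]
ee_rot: [[1.0, -0.0, 0.001], [-0.0, -1.0, 0.0], [0.001, -0.0, -1.0]]
wrist_force: [-0.3, 1.0, -0.4]
gripper_width: 39.4
grip_force: 30.0
```

Standing. I'll release it, rise and retreat towards the robot.

carry_out([
  [[0, 0, 0.0005], [0, 0, 0], 0.8],
  [[0, 0, 0.0005], [0, 0, 0], 0.5],
  [[0, 0, 0.0005], [0, 0, 0], 0.2],
  [[0, 0, 0.0005], [0, 0, 0], 0],
  [[0, 0, 0.0005], [0, 0, 0], 0],
  [[0, 0, -0.02], [0, 0, 0], 0],
  [[0, 0, -0.06], [0, 0, 0], 0],
  [[0, 0, -0.11], [0, 0, 0], 0],
  [[-0.03, 0, -0.15], [0, 0, 0], 0],
  [[-0.07, 0, -0.17], [0, 0, 0], 0],
  [[-0.11, 0, -0.18], [0, 0, 0], 0],
  [[-0.14, 0, -0.18], [0, 0, 0], 0],
])

```text
time_s: 51.28
tcp_pos: [459.1, 83.1, 287.0]
ee_rot: [[1.0, 0.0, 0.005], [0.0, -1.0, -0.0], [0.005, 0.0, -1.0]]
wrist_force: [0.0, -0.4, -1.0]
gripper_width: 94.2
grip_force: 0.0
```

carry_out([
  [[0, 0, 0], [0, 0, 0], 0],
  [[0, 0, 0], [0, 0, 0], 0],
  [[0, 0, 0], [0, 0, 0], 0],
  [[0, 0, 0], [0, 0, 0], 0],
])

```text
time_s: 51.78
tcp_pos: [460.1, 82.9, 283.8]
ee_rot: [[1.0, -0.0, -0.001], [-0.0, -1.0, 0.0], [-0.001, -0.0, -1.0]]
wrist_force: [-0.2, 0.1, 0.4]
gripper_width: 94.1
grip_force: 0.0
```

Run:
```python
from vis import *
print(manip.observe()['tcp_pos'])
F={n:grab(n) for n in('wrist','scene')}
for n,f in F.items():
  for k,lo,hi,r,z0,z1,g in [('red',(172,150,50),(8,255,255),30,70,88,(530,-361)),('blue',(100,140,50),(125,255,255),30,37,55,(667,40)),('cap',(60,120,25),(85,255,255),20,104,136,(600,83)),('cork',(4,60,110),(20,180,255),18,127,135,(628,-31))]:
    for a,c,m in blobs(f,lo,hi,100):
      x=fit([(f,c)],r,z0,z1)[0]
      if np.hypot(*(x-g))<25: print(n,k,a,x.round(1),round(cv2.contourArea(outline(f,*x,r,z0,z1))))
cv2.imwrite('pics/w10.png',cv2.resize(np.vstack([F['wrist']['frame'][:260],F['scene']['frame'][80:300]]),(768,576))[:,:,::-1])
```

```text
[460.13641702  82.93654915 283.81051457]
wrist blue 1888 [665.1  39.3] 2134
wrist cap 1168 [601.7  82.8] 1366
wrist cork 1232 [626.2 -30.2] 1167
scene red 610 [ 532.3 -361.3] 596
scene blue 623 [666.9  39. ] 610
scene cap 340 [597.8  83.2] 389
scene cork 187 [623.9 -32. ] 207
```

View pics/w10.png

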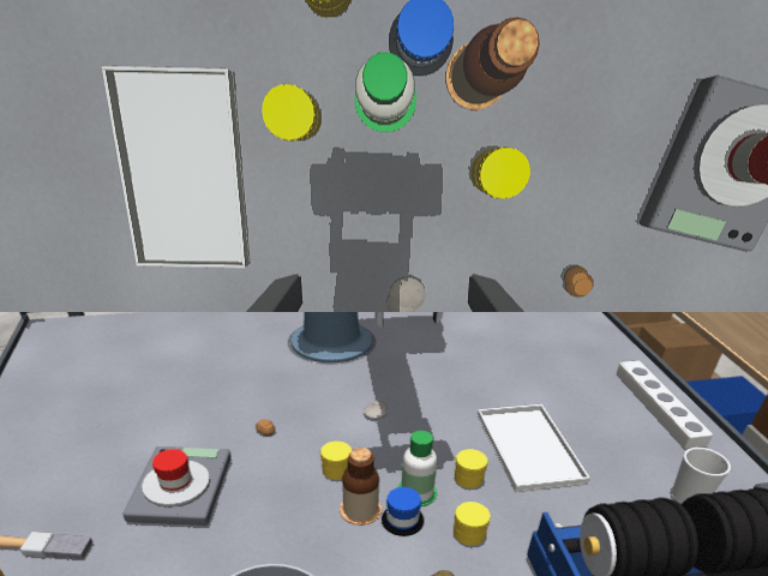

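Everything is upright and centred to within 1–2 mm: crock on its cork pad (360,490), bottle on its green pad (420,470), blue jar on the black pad (403,508), red jar on the pan (172,470), and the tray empty. Handing in.

```bash
python3 -c "
from bench import manip; print(manip.finish_job())"
```

```text
the job is handed in; nothing more can be done
None
```

The changeover is done and handed in at about 52 s. The red jar is on the scale pan, the blue jar is on the black pad, and the crock and bottle are back on their own pads. All are upright, within about 2 mm of centre by camera; no verdict came back.

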